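# Roll the toppled spray can to the middle of the gap

## Robot

A 7-joint arm with a two-finger parallel gripper is mounted at the origin on the work surface. World frame = base frame: x ahead of the robot, y to its left, z up, the work surface at z = 0. Lengths are in m, angles in rad, forces in N, time in s.
With the tool pointing down it reaches from about 0.425 to 0.925 m from the base axis. Payload 6.8 kg.
Tool frame: the origin (TCP) lies at the very end of the fingers, on their centre line; the grasp point (between the pads) lies 19 mm behind it; z points along the fingers, y is the line along which they close (so a half turn about z gives the same grasp; the last joint's range is limited). The gripper opens to 85 mm and grips with 20 to 120 N. Pads are 22 mm wide; open, the fingers measure 114 mm over their backs; the gripper's body (76 mm by 85 mm) begins 54 mm behind the grasp point. The pads swing forward as they close: fully open they stand 13 mm farther back than shut.
Start: joints at [1.127, 0.477, 0.022, 1.555, -0.011, 1.109, -0.083], TCP at [0.222, -0.637, 0.231] pointing down, gripper open.
Joint ranges: [-2.96, 2.96], [-0.34, 2.1], [-1.41, 1.46], [0.24, 2.44], [-1.37, 4.51], [0.17, 1.92], [-2.96, 2.96]. Speed limits (rad/s): [2.39, 2.39, 3.14, 3.14, 3.14, 3.14, 3.14].

## Interface

Orientations are given as a rotation vector (axis times angle).
In Python, from bench import r gives the robot as it stands.
- The arm moves only by the shell command python3 -m jog 'ROWS' [FORCE]. ROWS is JSON, a list of rows, each an object of numbers: "fingers": the finger opening in m, from 0 to 0.0854; "x", "y", "z": the shift along the tool's x, y, z in m; "rx", "ry", "rz": the turn, a rotation vector about the tool's x, y, z in degrees. In form: [{"fingers": .., "x": .., "y": .., "z": .., "rx": .., "ry": .., "rz": ..}, ...]. A call has 1 to 8 rows; each row shifts and turns the commanded pose from where the row before left it, along the tool's axes as they then stand; what a row does not reach is not made up. A row lasts 1/8 s, in which the tool goes at most 62.5 mm and 10.7 degrees, less where a joint would pass 70% of its speed; a pose out of reach is approached as far as the arm can. A call is refused whole if a number of a shift passes 0.0625 or a number of a turn 10.7, either way. A call with a gripper value outside its range is refused whole. The fingers move at their own pace and stop on an object; FORCE is the grip in N (left out, the last holds). Time passes only in rows, so rows that do not move let the fingers close. It gives the time, the measured TCP pose, the force, the opening and the grip force at its end, in the units of the state.
- r.get_obs(): the state, without advancing time (a new reading comes with each control period).
- r.grab_frame(name): name is "side" or "top" or "wrist"; returns (picture, depth): 480x640x3 uint8, red, green, blue; 480x640 float32, m along the optical axis (not along the pixel's ray), 0 where there is no reading.
- r.get_calibration(name): a dict with "mtx" (3x3 intrinsics, pixels), "extrinsics" (4x4, takes a point from camera to world coordinates). Camera axes: x right, y down, z forward; pixel columns grow to the right and rows downward; lengths in m; the calibration is good to about 2 mm. A picture is of the moment at which its call begins: read the wrist's pose just before it. get_calibration takes no time and is no camera call; for the wrist camera it gives the pose at the moment of the call.
- r.hand_in(): hands the job in; it is judged then, once.
Trained networks look in the newest picture that a camera, given by its name, has taken for a name from the list of things; names that differ only in an ending like _2 or _b are one class to them, and where a whole thing is asked for, a point or a joint stands for the part that bears it (a point fixed in the world has none). Each returns a list of dicts, best first, with "score" (0 to 1); they miss things now and then, are a little off and sometimes report something else, mostly with a low value. They report only what shows in the picture. A call takes as long as a camera call. They do not tell look-alikes from the thing itself.
- r.search_frame(target, camera): "xyz" ([x, y, z] in m, in world coordinates, good to about 4 mm: the middle of the surface that is visible of it).
- r.landmark_of(target, camera): "xyz" ([x, y, z] in m, in world coordinates, good to about 4 mm: a listed point, or the origin of a listed thing).
The state is a dict: "clock": time; "joints": joint angles; "qvel": joint speeds; "tau": joint torques, N m; "tcp_pos": TCP position; "orientation": TCP orientation; "contact_force": force on the tool from outside, world axes, zero at the start; "moment": the same for the moment, N m; "grip_width": finger opening in m; "gripper_force": force on a finger pad.
Only numpy, scipy, OpenCV 4.12 (cv2) and the standard library are available. Lean on these libraries where they do the work, as an engineer would, in place of code of your own. Each camera call takes 0.05 s, during which the arm holds its last target. There are 200 camera calls.

## Task

A spray can has toppled over and lies on the cork liner between the jewellery box and the sunglasses case, too near one of them for a hand to get in. Without gripping or lifting it, roll it along the liner by pushing lightly on its top with the fingertips (not on its side), until it lies still between the two with at least 10 cm of room from the can to the jewellery box and likewise to the sunglasses case. Disturb nothing else, not even the comb lying flat there, and take the hand off the can.

Things in the scene. Friction and masses are not known exactly. Their poses are not given: they have to be found in the camera images.
- liner: cork shelf liner, a fixed flat sheet 400 x 680 x 3 mm on the white shelf; origin at the centre of its underside. Its y axis is the long way, along which box, can and case stand in a row (+y is the robot's left). The cork brakes the can: it stops and stays within some millimetres of where a slow push ends, so it can be rolled in several strokes
- spray_can: aluminium spray can lying on its side on the liner, cap towards the robot. Straight round body 65 mm across, 150 mm long; beyond it shoulder and white cap, 45 mm more. About 0.26 kg. Origin on its axis, mid straight body, 35.5 mm above the shelf (its top is 68 mm above the shelf). x runs along the can to the cap; y and z turn as it rolls. Its axis moves half as far as a fingertip rolling it from the top
- can_bottom (a point): the point on the can's axis at the bottom end of the straight body (75 mm from its origin, away from the cap)
- can_shoulder (a point): the point on the can's axis at the cap end of the straight body (75 mm from its origin, towards the cap)
- jewellery_box: clear acrylic jewellery box with a shut flip lid, standing on the liner, loose; 120 mm (its x) by 160 mm (its y) by 65 mm high, so its side faces are 80 mm either way along its y from its origin; origin at the centre of its underside. It is at the left or the right end of the row
- glasses_case: black plastic sunglasses case, standing on the liner, loose; 70 mm (its x) by 160 mm (its y) by 58 mm high, so its end faces are 80 mm either way along its y from its origin; origin at the centre of its underside. It is at the other end of the row
- comb: wide-toothed black plastic comb lying flat on the liner on the other side of the row's middle from where the can starts, 130 mm long (its x), 34 mm wide, 5 mm thick; origin under its middle. With the can midway between box and case it lies about 30 mm clear of the can (never under 15 mm)
- dish: low white ceramic dish, 120 mm in diameter and 22 mm high, on the liner beyond the can; origin at the centre of its underside
- hair_clip_a: a flat steel hair clip, 50 x 7 x 7 mm, lying in the dish; origin at the centre of its underside
- hair_clip_b: a flat steel hair clip, 50 x 7 x 7 mm, lying in the dish; origin at the centre of its underside
- hair_clip_c: a flat steel hair clip, 50 x 7 x 7 mm, lying in the dish; origin at the centre of its underside
- shoehorn: stainless shoehorn lying on the liner beyond the row, 190 mm long (along its y), 45 mm wide, 9 mm high; origin under its middle
- hanger_a: a pale wooden clothes hanger lying flat on the white shelf to the left, 425 mm long (along its x) and 14 mm thick, steel hook along its +y; origin under the middle of the wood
- hanger_b: a pale wooden clothes hanger lying flat on the white shelf to the right, 425 mm long (along its x) and 14 mm thick, steel hook along its +y; origin under the middle of the wood
Things that resemble listed ones, but are neither listed nor needed, are in the scene too. Leave any blue or green look-alike of the spray_can alone.

How it is judged:
By the outcome, as a careful person would: the job done as asked, in the order asked, and still so for the second after the job is handed in, with the robot touching nothing.
It also fails if it takes over 48 s, if anything falls off the work surface, if the arm or the gripper's body presses on something with over 40 N, if the wrist force passes 120 N, or if a joint passes its speed limit or range.

## Working session

There is one attempt and no reset: what is moved stays moved. The work goes in short steps, Python scripts to look and compute and a shell command to move; the robot and the scene stay as the last step left them, time stands still between calls to the robot, and variables do not carry over. Pictures are saved under pics/ and viewed, at most 10 in all, crops included, and the job is handed in when it is done.

```bash
mkdir -p pics
python3 - <<'E'
from bench import r
import cv2,numpy as np
ims=[]
for c in("top","side"):
    p,d=r.grab_frame(c); cv2.imwrite(f"pics/{c}0.png",p[:,:,::-1])
    for n in["spray_can","can_bottom","can_shoulder","jewellery_box","glasses_case","comb","liner","dish"]:
        K=r.get_calibration(c);T=np.linalg.inv(K["extrinsics"])
        for q in r.landmark_of(n,c)[:3]:
            v=K["mtx"]@(T[:3,:3]@np.array(q["xyz"])+T[:3,3])
            print(c,n,np.round(q["xyz"],3),round(q["score"],2),(v[:2]/v[2]).round())
o=r.get_obs();print(o["clock"],o["tcp_pos"],o["orientation"],o["grip_width"])
E
```

```text
top spray_can [ 0.198 -0.325  0.032] 0.82 [441. 342.]
top spray_can [0.491 0.138 0.037] 0.75 [265. 235.]
top spray_can [0.223 0.35  0.027] 0.65 [185. 336.]
top can_bottom [0.166 0.396 0.033] 0.94 [166. 358.]
top can_bottom [0.568 0.13  0.038] 0.93 [267. 207.]
top can_bottom [ 0.129 -0.295  0.035] 0.55 [430. 369.]
top can_shoulder [ 0.265 -0.359  0.031] 0.96 [452. 316.]
top can_shoulder [0.419 0.139 0.038] 0.88 [264. 261.]
top can_shoulder [0.282 0.303 0.032] 0.77 [203. 313.]
top jewellery_box [0.514 0.275 0.005] 0.61 [216. 229.]
top glasses_case [ 0.488 -0.199  0.008] 0.77 [388. 236.]
top comb [ 0.48  -0.042  0.003] 0.81 [331. 240.]
top liner [ 0.568  0.038 -0.   ] 0.82 [302. 209.]
top dish [ 0.692 -0.006  0.004] 0.93 [317. 166.]
side spray_can [0.492 0.14  0.034] 0.8 [283. 256.]
side spray_can [0.225 0.346 0.031] 0.79 [289. 337.]
side can_bottom [0.166 0.399 0.031] 0.76 [288. 361.]
side can_bottom [0.569 0.135 0.032] 0.72 [269. 245.]
side can_shoulder [0.286 0.3   0.029] 0.78 [287. 316.]
side can_shoulder [0.421 0.143 0.034] 0.56 [297. 267.]
side can_shoulder [ 0.262 -0.357  0.032] 0.5 [437. 228.]
side jewellery_box [0.51  0.277 0.003] 0.86 [244. 280.]
side glasses_case [ 0.49  -0.201  0.002] 0.59 [357. 225.]
side comb [ 0.478 -0.047  0.005] 0.77 [329. 242.]
side comb [0.421 0.138 0.031] 0.68 [299. 267.]
side liner [ 0.563  0.04  -0.   ] 0.67 [292. 242.]
side dish [ 0.696 -0.006  0.001] 0.95 [278. 221.]
side dish [ 0.696 -0.006  0.01 ] 0.25 [278. 219.]
0.9 [ 0.22246683 -0.63729892  0.23129552] [-3.09739842e+00 -5.25031711e-01 -4.36083382e-05] 0.08532851053223317
```

View pics/top0.png

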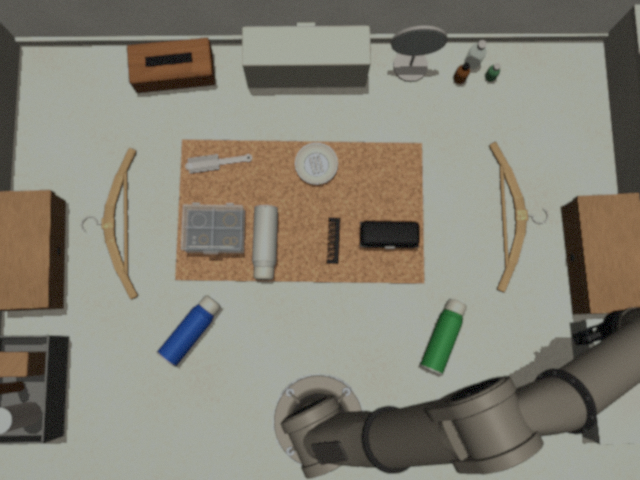

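Run:
```python
import cv2
p=cv2.imread("pics/top0.png")[150:300,170:430]
cv2.imwrite("pics/crop.png",cv2.resize(p,None,fx=3,fy=3,interpolation=3))
from bench import r
import numpy as np
from scipy.spatial.transform import Rotation as R
print(R.from_rotvec(r.get_obs()["orientation"]).as_matrix().round(3))
```

```text
[[ 0.944  0.33   0.   ]
 [ 0.33  -0.944  0.   ]
 [ 0.    -0.    -1.   ]]
```

View pics/crop.png

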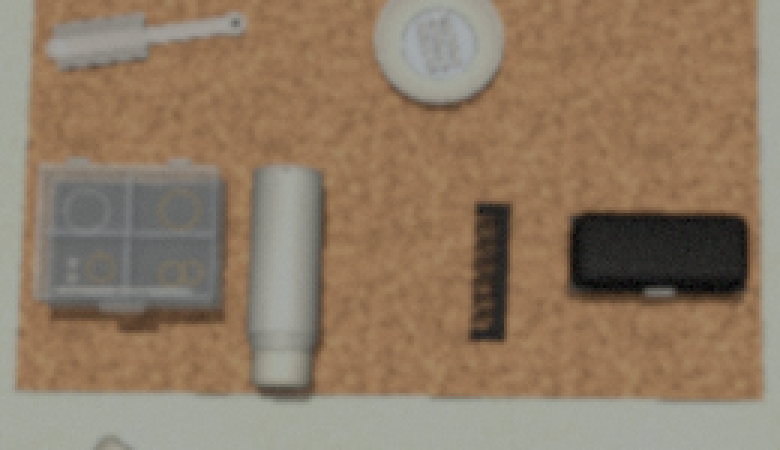

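Three cans show in the top view: blue at (190,330), green at (443,337) and plain aluminium at (265,240). The aluminium one lies on the liner next to the jewellery box (215,230). Its cap is towards the robot, and the crop confirms it as the target. The comb is at (333,240), the case at (390,235) and the dish at (317,165).

The gap midpoint is y≈0.038, so the can has to roll about 0.10 m towards −y.

```bash
python3 -m jog '[{"fingers":0,"rz":10.7},{"fingers":0,"rz":10.7},{"x":0.04,"y":-0.045},{"x":0.04,"y":-0.045},{"x":0.04,"y":-0.045},{"x":0.04,"y":-0.045},{"x":0.04,"y":-0.045},{"x":0.04,"y":-0.045}]'; python3 -m jog '[{"y":-0.06},{"y":-0.06},{"y":-0.06},{"y":-0.06},{"y":-0.06},{"y":-0.06},{"y":-0.06},{"y":-0.06}]'
```

```text
validation failed for argument at $[0]...
validation failed for argument at $[0]...
```

```bash
python3 -m jog '[{"fingers":0.0,"x":0.0,"y":0.0,"z":0.0,"rx":0.0,"ry":0.0,"rz":10.7},{"fingers":0.0,"x":0.0,"y":0.0,"z":0.0,"rx":0.0,"ry":0.0,"rz":10.7}]'
```

```text
clock: 1.15
tcp_pos: [0.2223, -0.6373, 0.2313]
orientation: [-3.141, 0.069, -0.0]
contact_force: [0.9, 0.0, -0.3]
grip_width: 0.0517
gripper_force: 0.0
```

```bash
python3 -m jog '[{"fingers":0,"x":0.04,"y":-0.045,"z":0,"rx":0,"ry":0,"rz":0},{"fingers":0,"x":0.04,"y":-0.045,"z":0,"rx":0,"ry":0,"rz":0},{"fingers":0,"x":0.04,"y":-0.045,"z":0,"rx":0,"ry":0,"rz":0},{"fingers":0,"x":0.04,"y":-0.045,"z":0,"rx":0,"ry":0,"rz":0},{"fingers":0,"x":0.04,"y":-0.045,"z":0,"rx":0,"ry":0,"rz":0},{"fingers":0,"x":0.04,"y":-0.045,"z":0,"rx":0,"ry":0,"rz":0}]'; python3 -m jog '[{"fingers":0,"x":0,"y":-0.06,"z":0,"rx":0,"ry":0,"rz":0},{"fingers":0,"x":0,"y":-0.06,"z":0,"rx":0,"ry":0,"rz":0},{"fingers":0,"x":0,"y":-0.06,"z":0,"rx":0,"ry":0,"rz":0},{"fingers":0,"x":0,"y":-0.06,"z":0,"rx":0,"ry":0,"rz":0},{"fingers":0,"x":0,"y":-0.06,"z":0,"rx":0,"ry":0,"rz":0},{"fingers":0,"x":0,"y":-0.06,"z":0,"rx":0,"ry":0,"rz":0},{"fingers":0,"x":0,"y":-0.06,"z":0,"rx":0,"ry":0,"rz":0},{"fingers":0,"x":0,"y":-0.04,"z":0,"rx":0,"ry":0,"rz":0}]'
```

```text
clock: 1.9
tcp_pos: [0.4737, -0.3751, 0.2317]
orientation: [3.141, -0.059, 0.001]
contact_force: [0.8, -0.3, 0.4]
grip_width: -0.0001
gripper_force: 0.0
clock: 2.9
tcp_pos: [0.4896, 0.0863, 0.2317]
orientation: [-3.14, 0.055, -0.001]
contact_force: [0.7, -0.4, 0.0]
grip_width: -0.0001
gripper_force: 0.0
```

```bash
cat > look.py <<'E'
from bench import r
import numpy as np,cv2,sys
def look(c,names,save=None):
    p,d=r.grab_frame(c)
    if save: cv2.imwrite(f"pics/{save}.png",p[:,:,::-1])
    for n in names:
        for q in r.landmark_of(n,c)[:2]: print(c,n,np.round(q["xyz"],3),round(q["score"],2))
    o=r.get_obs();print(o["clock"],o["tcp_pos"].round(4) if hasattr(o["tcp_pos"],'round') else o["tcp_pos"],o["contact_force"])
if __name__=="__main__": look(sys.argv[1],sys.argv[3:],sys.argv[2])
E
python3 look.py wrist w1 spray_can can_bottom can_shoulder jewellery_box
```

```text
wrist spray_can [0.223 0.347 0.034] 0.96
wrist spray_can [0.49  0.132 0.032] 0.78
wrist can_bottom [0.57  0.134 0.039] 0.67
wrist can_shoulder [0.284 0.301 0.027] 0.87
wrist can_shoulder [0.418 0.139 0.036] 0.67
wrist jewellery_box [0.514 0.276 0.002] 0.86
wrist jewellery_box [ 0.478 -0.048  0.006] 0.17
3.15 [0.4898 0.0823 0.2313] [ 0.77459755 -0.76587171 -0.77978355]
```

View pics/w1.png

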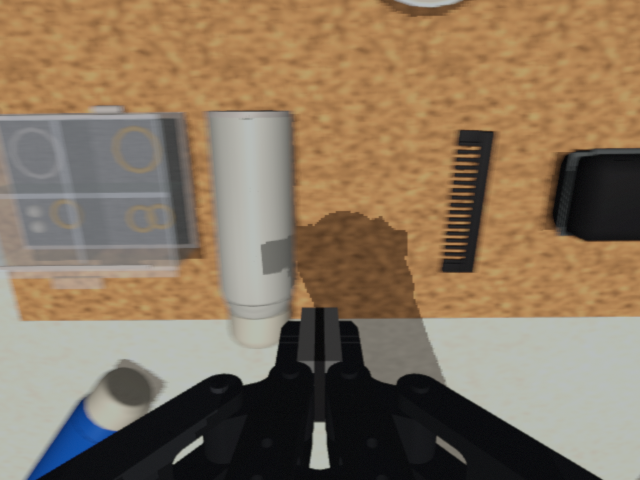

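The wrist view shows the aluminium can at (255,200), clear of the fingers, with the box to its left at (100,190) and the comb at (468,200). I'll go above the can, slightly to the box side of its axis, and descend.

```bash
python3 -m jog '[{"fingers":0,"x":0,"y":-0.035,"z":0.02,"rx":0,"ry":0,"rz":0},{"fingers":0,"x":0,"y":-0.03,"z":0.04,"rx":0,"ry":0,"rz":0},{"fingers":0,"x":0,"y":0,"z":0.05,"rx":0,"ry":0,"rz":0},{"fingers":0,"x":0,"y":0,"z":0.035,"rx":0,"ry":0,"rz":0},{"fingers":0,"x":0,"y":0,"z":0.007,"rx":0,"ry":0,"rz":0},{"fingers":0,"x":0,"y":0,"z":0.002,"rx":0,"ry":0,"rz":0},{"fingers":0,"x":0,"y":0,"z":0,"rx":0,"ry":0,"rz":0}]'
```

```text
clock: 4.03
tcp_pos: [0.4934, 0.148, 0.0787]
orientation: [-3.14, 0.061, -0.004]
contact_force: [-0.8, -0.4, -0.0]
grip_width: -0.0002
gripper_force: 0.0
```

```bash
python3 -m jog '[{"fingers":0,"x":0,"y":0,"z":0.004,"rx":0,"ry":0,"rz":0},{"fingers":0,"x":0,"y":0,"z":0.004,"rx":0,"ry":0,"rz":0},{"fingers":0,"x":0,"y":0,"z":0.0015,"rx":0,"ry":0,"rz":0},{"fingers":0,"x":0,"y":0,"z":0,"rx":0,"ry":0,"rz":0}]';python3 -m jog '[{"fingers":0,"x":0,"y":0,"z":0.0015,"rx":0,"ry":0,"rz":0},{"fingers":0,"x":0,"y":0,"z":0,"rx":0,"ry":0,"rz":0}]'
```

```text
clock: 4.53
tcp_pos: [0.4922, 0.1482, 0.0678]
orientation: [-3.141, 0.059, 0.0]
contact_force: [-0.4, 0.2, 1.2]
grip_width: -0.0
gripper_force: 0.3
clock: 4.78
tcp_pos: [0.4924, 0.1492, 0.0674]
orientation: [-3.14, 0.058, -0.001]
contact_force: [-3.7, 0.2, 12.1]
grip_width: -0.0003
gripper_force: 5.9
```

```bash
python3 -m jog '[{"fingers":0,"x":0,"y":0.004,"z":-0.0004,"rx":0,"ry":0,"rz":0},{"fingers":0,"x":0,"y":0.006,"z":0,"rx":0,"ry":0,"rz":0},{"fingers":0,"x":0,"y":0.006,"z":0,"rx":0,"ry":0,"rz":0},{"fingers":0,"x":0,"y":0.006,"z":0,"rx":0,"ry":0,"rz":0}]';python3 -m jog '[{"fingers":0,"x":0,"y":0.006,"z":0,"rx":0,"ry":0,"rz":0},{"fingers":0,"x":0,"y":0.006,"z":0,"rx":0,"ry":0,"rz":0},{"fingers":0,"x":0,"y":0.006,"z":0,"rx":0,"ry":0,"rz":0},{"fingers":0,"x":0,"y":0.002,"z":0,"rx":0,"ry":0,"rz":0}]'; python3 look.py top t1 spray_can can_bottom can_shoulder
```

```text
clock: 5.28
tcp_pos: [0.4915, 0.1267, 0.0679]
orientation: [-3.141, 0.058, -0.001]
contact_force: [-4.3, -0.3, 14.6]
grip_width: 0.0001
gripper_force: 7.1
clock: 5.78
tcp_pos: [0.4908, 0.1058, 0.0675]
orientation: [3.141, -0.06, 0.001]
contact_force: [-2.2, -0.7, 8.3]
grip_width: -0.0001
gripper_force: 4.4
top spray_can [0.224 0.352 0.023] 0.94
top spray_can [ 0.198 -0.326  0.033] 0.85
top can_bottom [0.166 0.395 0.031] 0.95
top can_bottom [ 0.125 -0.295  0.035] 0.88
top can_shoulder [0.417 0.116 0.035] 0.91
top can_shoulder [0.282 0.302 0.033] 0.83
5.975 [0.4908 0.1061 0.0674] [-2.24569556 -0.89438671  9.93093897]
```

The stroke rolled the can about 22 mm. I'll lift, step back and repeat.

```bash
python3 -m jog '[{"fingers":0,"x":0,"y":0,"z":-0.01,"rx":0,"ry":0,"rz":0},{"fingers":0,"x":0,"y":-0.02,"z":0,"rx":0,"ry":0,"rz":0},{"fingers":0,"x":0,"y":0,"z":0.005,"rx":0,"ry":0,"rz":0},{"fingers":0,"x":0,"y":0,"z":0.004,"rx":0,"ry":0,"rz":0},{"fingers":0,"x":0,"y":0,"z":0.001,"rx":0,"ry":0,"rz":0},{"fingers":0,"x":0,"y":0,"z":0,"rx":0,"ry":0,"rz":0}]';python3 -m jog '[{"fingers":0,"x":0,"y":0.004,"z":0,"rx":0,"ry":0,"rz":0},{"fingers":0,"x":0,"y":0.006,"z":0,"rx":0,"ry":0,"rz":0},{"fingers":0,"x":0,"y":0.006,"z":0,"rx":0,"ry":0,"rz":0},{"fingers":0,"x":0,"y":0.006,"z":0,"rx":0,"ry":0,"rz":0},{"fingers":0,"x":0,"y":0.006,"z":0,"rx":0,"ry":0,"rz":0},{"fingers":0,"x":0,"y":0.006,"z":0,"rx":0,"ry":0,"rz":0},{"fingers":0,"x":0,"y":0.006,"z":0,"rx":0,"ry":0,"rz":0},{"fingers":0,"x":0,"y":0.003,"z":0,"rx":0,"ry":0,"rz":0}]'; python3 look.py side s2 can_bottom can_shoulder; python3 look.py wrist w2 can_bottom can_shoulder
```

```text
clock: 6.72
tcp_pos: [0.4914, 0.1261, 0.0676]
orientation: [-3.141, 0.06, -0.0]
contact_force: [-3.9, 1.6, 15.4]
grip_width: -0.0002
gripper_force: 7.3
clock: 7.72
tcp_pos: [0.4898, 0.0817, 0.0671]
orientation: [3.14, -0.062, -0.0]
contact_force: [-2.4, 0.6, 6.8]
grip_width: -0.0
gripper_force: 3.7
side can_bottom [0.565 0.091 0.03 ] 0.94
side can_bottom [0.166 0.395 0.031] 0.63
side can_shoulder [0.417 0.095 0.033] 0.81
side can_shoulder [0.283 0.3   0.03 ] 0.75
7.875 [0.4898 0.0817 0.067 ] [-2.31315091  0.09955117  9.2591345 ]
wrist can_bottom [0.564 0.093 0.034] 0.58
8.025 [0.4898 0.0819 0.0671] [-1.87461464 -1.34651538  9.08854463]
```

```bash
python3 -m jog '[{"fingers":0,"x":0,"y":0,"z":-0.01,"rx":0,"ry":0,"rz":0},{"fingers":0,"x":0,"y":-0.023,"z":0,"rx":0,"ry":0,"rz":0},{"fingers":0,"x":0,"y":0,"z":0.005,"rx":0,"ry":0,"rz":0},{"fingers":0,"x":0,"y":0,"z":0.004,"rx":0,"ry":0,"rz":0},{"fingers":0,"x":0,"y":0,"z":0.001,"rx":0,"ry":0,"rz":0},{"fingers":0,"x":0,"y":0,"z":0,"rx":0,"ry":0,"rz":0}]';python3 -m jog '[{"fingers":0,"x":0,"y":0.004,"z":0,"rx":0,"ry":0,"rz":0},{"fingers":0,"x":0,"y":0.006,"z":0,"rx":0,"ry":0,"rz":0},{"fingers":0,"x":0,"y":0.006,"z":0,"rx":0,"ry":0,"rz":0},{"fingers":0,"x":0,"y":0.007,"z":0,"rx":0,"ry":0,"rz":0},{"fingers":0,"x":0,"y":0.007,"z":0,"rx":0,"ry":0,"rz":0},{"fingers":0,"x":0,"y":0.007,"z":0,"rx":0,"ry":0,"rz":0},{"fingers":0,"x":0,"y":0.006,"z":0,"rx":0,"ry":0,"rz":0},{"fingers":0,"x":0,"y":0.003,"z":0,"rx":0,"ry":0,"rz":0}]'; python3 look.py side s3 can_bottom can_shoulder
```

```text
clock: 8.78
tcp_pos: [0.4905, 0.1058, 0.0674]
orientation: [3.141, -0.06, -0.001]
contact_force: [-3.9, 2.8, 11.6]
grip_width: -0.0001
gripper_force: 6.4
clock: 9.78
tcp_pos: [0.4889, 0.0585, 0.0671]
orientation: [3.14, -0.062, -0.0]
contact_force: [-1.5, -0.9, 7.6]
grip_width: 0.0002
gripper_force: 3.9
side can_bottom [0.567 0.068 0.031] 0.85
side can_bottom [0.165 0.399 0.028] 0.75
side can_shoulder [0.283 0.301 0.03 ] 0.94
side can_shoulder [0.418 0.072 0.034] 0.73
9.925 [0.4888 0.0585 0.0671] [-1.30400203 -2.20663441  8.98738646]
```

```bash
python3 -m jog '[{"fingers":0,"x":0,"y":0,"z":-0.01,"rx":0,"ry":0,"rz":0},{"fingers":0,"x":0,"y":-0.023,"z":0,"rx":0,"ry":0,"rz":0},{"fingers":0,"x":0,"y":0,"z":0.005,"rx":0,"ry":0,"rz":0},{"fingers":0,"x":0,"y":0,"z":0.004,"rx":0,"ry":0,"rz":0},{"fingers":0,"x":0,"y":0,"z":0.001,"rx":0,"ry":0,"rz":0},{"fingers":0,"x":0,"y":0,"z":0,"rx":0,"ry":0,"rz":0}]';python3 -m jog '[{"fingers":0,"x":0,"y":0.004,"z":0,"rx":0,"ry":0,"rz":0},{"fingers":0,"x":0,"y":0.006,"z":0,"rx":0,"ry":0,"rz":0},{"fingers":0,"x":0,"y":0.006,"z":0,"rx":0,"ry":0,"rz":0},{"fingers":0,"x":0,"y":0.007,"z":0,"rx":0,"ry":0,"rz":0},{"fingers":0,"x":0,"y":0.007,"z":0,"rx":0,"ry":0,"rz":0},{"fingers":0,"x":0,"y":0.007,"z":0,"rx":0,"ry":0,"rz":0},{"fingers":0,"x":0,"y":0.006,"z":0,"rx":0,"ry":0,"rz":0},{"fingers":0,"x":0,"y":0.003,"z":0,"rx":0,"ry":0,"rz":0}]'; python3 look.py side s4 can_bottom can_shoulder jewellery_box glasses_case
```

```text
clock: 10.68
tcp_pos: [0.4896, 0.0827, 0.0673]
orientation: [3.141, -0.06, -0.001]
contact_force: [-3.6, 2.0, 13.0]
grip_width: -0.0002
gripper_force: 6.3
clock: 11.68
tcp_pos: [0.488, 0.0355, 0.0672]
orientation: [3.14, -0.062, -0.0]
contact_force: [-3.0, -0.6, 9.2]
grip_width: 0.0001
gripper_force: 4.2
side can_bottom [0.163 0.398 0.027] 0.8
side can_bottom [0.566 0.045 0.031] 0.64
side can_shoulder [0.416 0.049 0.034] 0.88
side can_shoulder [0.283 0.303 0.03 ] 0.76
side jewellery_box [0.509 0.279 0.006] 0.89
side glasses_case [ 0.488 -0.204  0.001] 0.88
11.925 [0.488  0.0356 0.0671] [-2.98748654 -1.57948041  9.16693574]
```

```bash
python3 -m jog '[{"fingers":0,"x":0,"y":0,"z":-0.01,"rx":0,"ry":0,"rz":0},{"fingers":0,"x":0,"y":-0.018,"z":0,"rx":0,"ry":0,"rz":0},{"fingers":0,"x":0,"y":0,"z":0.005,"rx":0,"ry":0,"rz":0},{"fingers":0,"x":0,"y":0,"z":0.004,"rx":0,"ry":0,"rz":0},{"fingers":0,"x":0,"y":0,"z":0.001,"rx":0,"ry":0,"rz":0},{"fingers":0,"x":0,"y":0,"z":0,"rx":0,"ry":0,"rz":0}]';python3 -m jog '[{"fingers":0,"x":0,"y":0.003,"z":0,"rx":0,"ry":0,"rz":0},{"fingers":0,"x":0,"y":0.004,"z":0,"rx":0,"ry":0,"rz":0},{"fingers":0,"x":0,"y":0.004,"z":0,"rx":0,"ry":0,"rz":0},{"fingers":0,"x":0,"y":0.004,"z":0,"rx":0,"ry":0,"rz":0},{"fingers":0,"x":0,"y":0.002,"z":0,"rx":0,"ry":0,"rz":0},{"fingers":0,"x":0,"y":0,"z":0,"rx":0,"ry":0,"rz":0},{"fingers":0,"x":0,"y":0,"z":-0.002,"rx":0,"ry":0,"rz":0},{"fingers":0,"x":0,"y":0,"z":-0.01,"rx":0,"ry":0,"rz":0}]';python3 -m jog '[{"fingers":0,"x":0,"y":0,"z":-0.04,"rx":0,"ry":0,"rz":0},{"fingers":0,"x":0,"y":0,"z":-0.05,"rx":0,"ry":0,"rz":0},{"fingers":0,"x":0,"y":0,"z":-0.05,"rx":0,"ry":0,"rz":0},{"fingers":0,"x":0,"y":0,"z":0,"rx":0,"ry":0,"rz":0},{"fingers":0,"x":0,"y":0,"z":0,"rx":0,"ry":0,"rz":0}]'; python3 look.py side s5 can_bottom can_shoulder jewellery_box glasses_case comb; python3 look.py wrist w5 can_bottom can_shoulder jewellery_box glasses_case comb
```

```text
clock: 12.68
tcp_pos: [0.4885, 0.0547, 0.0677]
orientation: [3.14, -0.06, -0.001]
contact_force: [-5.9, -0.0, 19.0]
grip_width: 0.0004
gripper_force: 9.6
clock: 13.68
tcp_pos: [0.4873, 0.0373, 0.0783]
orientation: [3.14, -0.06, -0.003]
contact_force: [0.6, -0.0, -0.4]
grip_width: -0.0005
gripper_force: 0.0
clock: 14.3
tcp_pos: [0.4876, 0.0377, 0.2184]
orientation: [3.141, -0.06, -0.001]
contact_force: [0.2, -0.6, -1.7]
grip_width: 0.0003
gripper_force: 0.0
side can_bottom [0.563 0.037 0.033] 0.83
side can_bottom [0.167 0.397 0.028] 0.81
side can_shoulder [0.417 0.039 0.032] 0.69
side can_shoulder [ 0.263 -0.357  0.033] 0.65
side jewellery_box [0.511 0.28  0.008] 0.77
side glasses_case [ 0.486 -0.202  0.003] 0.94
side comb [ 0.477 -0.049  0.003] 0.54
14.6 [0.4876 0.0381 0.2178] [-0.17478277  1.05262146  0.23570056]
wrist can_bottom [0.563 0.037 0.037] 0.64
wrist can_shoulder [0.282 0.302 0.033] 0.68
wrist jewellery_box [0.516 0.28  0.004] 0.63
wrist glasses_case [ 0.488 -0.196 -0.   ] 0.61
wrist comb [ 0.479 -0.051  0.003] 0.55
14.9 [0.4881 0.0382 0.2186] [-0.09616468 -0.48402118  1.52933737]
```

View pics/w5.png

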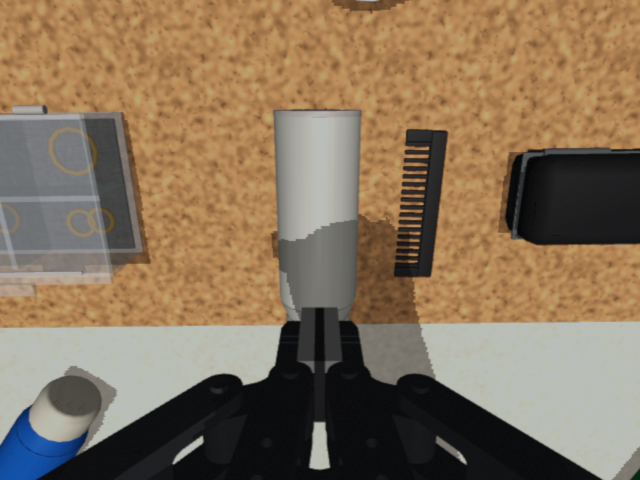

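The can at (318,200) now lies midway, with roughly 12 cm to the box (100,190) and to the case (575,200). The comb at (420,200) is untouched, and the hand is clear.

```bash
python3 -c "
from bench import r
print(r.hand_in())"
```

```text
the job is handed in; nothing more can be done
None
```

I rolled the aluminium spray can in five light strokes on its top until it lay midway, with about 12 cm of room to the jewellery box and to the sunglasses case. The last pictures show the box, the case and the comb where they were, and I handed the job in with the hand clear, at about 15 s of the 48 s allowed.

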